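# Clear the test dock and draw the board cassette

## Task

Pick up the scraper block and with it, not with the fingers, sweep the four solder lumps along the test dock's blue deck into the white scrap tray at its end, then stand the scraper back on the counter. After that pinch the two orange side catches of the board cassette together, draw the cassette straight up out of its socket and finish still holding it there by its pinched catches, upright and a good 5 cm clear above the dock. Leave the other things on the counter where they are.

Things in the scene. Friction and masses are not known exactly. Their poses are not given: they have to be found in the camera images.
- dock: blue test dock fixed to the counter: block 100 mm (x) by 230 mm (y, -115 to +115), flat deck on top at z 42 mm; origin under the blue block's centre. Socket with the cassette at its +y end, white scrap tray joined to its -y end. The deck has no rims: lumps can fall off any side, only the -y end leads into the tray
- tray (a point): centre of the scrap tray's floor, at dock x 0, y -159, z 3 mm. White open tray, dock y -115 to -203 mm, x -56 to +56 mm, rims 28 mm high (14 mm below the deck), open to the deck's end
- socket (a point): centre of the socket's mouth, level with the deck, at dock x 0, y +75, z 42 mm. Mouth 74 mm (x) by 56 mm (y), socket floor at z 6 mm; along its two y sides 8 mm thick lips (z 34 to 42 mm) under which the cassette's hooks hold
- cassette: board cassette standing in the socket, axes along the dock's: black core 70 mm (x) by 26 mm (y) by 46 mm high, on it a 3 mm green circuit board up to z 96 mm; 100 to 200 g; origin under the core's centre, on the socket floor 6 mm above the counter. It lifts out only while both its orange catches (+y and -y side) are pressed in by over 4 mm
- grip (a point): point midway between the two orange catches, 62 mm above the cassette's origin: pinch here from above, across the cassette's y. Each catch is an upright plate 20 mm wide (x), 4 mm thick (y), cassette z 18 to 78 mm, so its top 42 mm stand above the deck; outer faces 54 mm apart when free, 40 mm when both are pressed home
- catch_left (a joint): travel of the orange catch on the cassette's +y side, in m: 0 free and hooked, 0.007 pressed fully inward; spring of 2 N at 0 rising to 6 N at 0.007; it springs back when let go
- catch_right (a joint): the same for the catch on the cassette's -y side
- scraper: scraper block standing on the counter, about 120 g: red foot 84 mm (x) by 28 mm (y) by 20 mm high with a black rubber sole, on it a wooden grip 52 mm (x) by 22 mm (y) up to z 62 mm; origin under its centre. Gripped across y; it sweeps along its y with the 84 mm face ahead
- lump_a: silver solder lump, rigid 12 x 10 x 8 mm brick of 10 g; origin under its centre; starts lying on the blue deck of the dock, between 16 and 98 mm to the -y side of the dock's origin and within 34 mm of its y axis
- lump_b: silver solder lump, rigid 12 x 10 x 8 mm brick of 10 g; origin under its centre; starts lying on the blue deck of the dock, between 16 and 98 mm to the -y side of the dock's origin and within 34 mm of its y axis
- lump_c: silver solder lump, rigid 12 x 10 x 8 mm brick of 10 g; origin under its centre; starts lying on the blue deck of the dock, between 16 and 98 mm to the -y side of the dock's origin and within 34 mm of its y axis
- lump_d: silver solder lump, rigid 12 x 10 x 8 mm brick of 10 g; origin under its centre; starts lying on the blue deck of the dock, between 16 and 98 mm to the -y side of the dock's origin and within 34 mm of its y axis
- magnet: bystander: silver speaker magnet ring, 70 mm across, 16 mm high, origin under its centre
- bakelite_knob: bystander: brown bakelite knob, 38 mm across, 22 mm high, origin under its centre
- heat_sink: bystander: finned aluminium heat sink, 70 x 50 x 30 mm, origin under its centre
- solder_reel: bystander: yellow solder reel standing on its flange, 56 mm across, 36 mm high, origin under its centre
- screwdriver: bystander: screwdriver lying on the counter along its x, about 200 mm long
Not all that is in view belongs to the job. Of the things shaped like the cassette, the black one is meant. Of the things like the scraper, leave any that is turquoise; of the rest the larger one is meant.

How it is judged:
On the way, in this order (a step that is already met when the one before it is completed fails the run):
1. all four solder lumps lie in the scrap tray while the scraper is still in the fingers (y of lump_a in the frame of dock between -0.203 and -0.112 m and x of lump_a in the frame of dock between -0.056 and 0.056 m and z of each of lump_a, lump_b, lump_c, lump_d in the frame of dock below 0.034 m and y of lump_b in the frame of dock between -0.203 and -0.112 m and x of lump_b in the frame of dock between -0.056 and 0.056 m and y of lump_c in the frame of dock between -0.203 and -0.112 m and x of lump_c in the frame of dock between -0.056 and 0.056 m and y of lump_d in the frame of dock between -0.203 and -0.112 m and x of lump_d in the frame of dock between -0.056 and 0.056 m and contact force between the fingers and scraper above 1 N), for 0.1 s.
2. the scraper stands on the counter, let go (height (world z) of scraper below 0.01 m and angle between scraper's own z axis and vertical below 0.2 rad and contact force between the fingers and scraper below 0.1 N and linear speed of scraper below 0.03 m/s), for 0.2 s.
3. the cassette is out of its socket, held by its two pinched catches (z of cassette in the frame of dock above 0.067 m and angle between cassette's own z axis and vertical below 0.3 rad and value of joint each of catch_left, catch_right above 0.0045 m and contact force between the fingers and cassette above 2 N and contact force between cassette and dock below 0.1 N and contact force between cassette and scraper below 0.1 N), for 0.2 s.
At the end, for the whole second after the job is handed in: the cassette is held still and upright (within 0.3 rad) by the fingers alone, both catches pressed in more than 4.5 mm, its underside more than 25 mm above the dock's deck; all four solder lumps lie in the scrap tray; the scraper stands upright on the counter, let go (all of step 2 and all of step 3 and linear speed of cassette below 0.03 m/s and y of lump_a in the frame of dock between -0.203 and -0.112 m and x of lump_a in the frame of dock between -0.056 and 0.056 m and z of each of lump_a, lump_b, lump_c, lump_d in the frame of dock below 0.034 m and y of lump_b in the frame of dock between -0.203 and -0.112 m and x of lump_b in the frame of dock between -0.056 and 0.056 m and y of lump_c in the frame of dock between -0.203 and -0.112 m and x of lump_c in the frame of dock between -0.056 and 0.056 m and y of lump_d in the frame of dock between -0.203 and -0.112 m and x of lump_d in the frame of dock between -0.056 and 0.056 m); the arm keeps its last pose, push and grip.
It fails at once if a solder lump is pushed with the fingers (contact force between the fingers and lump_a above 0.5 N or contact force between the fingers and lump_b above 0.5 N or contact force between the fingers and lump_c above 0.5 N or contact force between the fingers and lump_d above 0.5 N).
It fails at once if a bystander is moved by more than 20 mm (distance of any of magnet, bakelite_knob, heat_sink, solder_reel, screwdriver from where it was at the start of the episode above 0.02 m).
It also fails if it takes over 67 s, if anything falls off the work surface, if the arm or the gripper's body presses on something with over 40 N, if the wrist force passes 120 N, or if a joint passes its speed limit or range.

## Robot

A 7-joint arm with a two-finger parallel gripper is mounted at the origin on the work surface. World frame = base frame: x ahead of the robot, y to its left, z up, the work surface at z = 0. Lengths are in m, angles in rad, forces in N, time in s.
With the tool pointing down it reaches from about 0.425 to 0.975 m from the base axis. Payload 16.7 kg.
Tool frame: the origin (TCP) lies midway between the tips of the shut fingers; the grasp point (between the pads) lies 19 mm behind it; z points along the fingers, y is the line along which they close (so a half turn about z gives the same grasp; the last joint's range is limited). The gripper opens to 85 mm and grips with 20 to 120 N. Pads are 22 mm wide; open, the fingers measure 114 mm over their backs; the gripper's body (76 mm by 85 mm) begins 54 mm behind the grasp point. The pads swing forward as they close: fully open they stand 13 mm farther back than shut.
Start: joints at [-1.494, 0.426, 0.074, 1.606, -0.034, 1.111, -0.067], TCP at [0.151, 0.658, 0.231] pointing down, gripper open.
Joint ranges: [-2.85, 2.85], [-0.5, 2.14], [-1.23, 1.37], [0.21, 2.46], [-1.02, 4.16], [0.16, 2.05], [-2.73, 2.73]. Speed limits (rad/s): [1.89, 1.89, 2.39, 2.39, 3.01, 3.01, 3.01].

## Interface

Orientations are given as a rotation vector (axis times angle).
In Python, from station import manip gives the robot as it stands.
- The arm moves only by the shell command python3 -m creep 'ROWS' [FORCE]. ROWS is JSON, a list of rows, each a list of 5 numbers: the shift along the tool's x, y, z as a fraction of full scale, then the turn about the tool's z as a fraction of full scale, then the opening, from -1 (shut) to 1 (fully open). In form: [[tx, ty, tz, turn, jaw], ...]. A call has 1 to 8 rows; each row shifts and turns the commanded pose from where the row before left it, along the tool's axes as they then stand; what a row does not reach is not made up. Full scale, the value 1, is 3 cm for a shift and 45 degrees for a turn. A row lasts 1/12 s, in which the tool goes at most 41.7 mm and 7.16 degrees, less where a joint would pass 70% of its speed; a pose out of reach is approached as far as the arm can. A call with a number of a shift or a turn outside -1 to 1 is refused whole. A call with a gripper value outside its range is refused whole. The fingers move at their own pace and stop on an object; FORCE is the grip in N (left out, the last holds). Time passes only in rows, so rows that do not move let the fingers close. It gives the time, the measured TCP pose, the force, the opening and the grip force at its end, in the units of the state.
- manip.read_state(): the state, without advancing time (a new reading comes with each control period).
- manip.capture(name): name is "scene" or "top" or "wrist"; returns (picture, depth): 480x640x3 uint8, blue, green, red; 480x640 float32, m along the optical axis (not along the pixel's ray), 0 where there is no reading.
- manip.camera_params(name): a dict with "vertical_fov" (degrees; the focal length in pixels is half the picture's height over the tangent of half this angle, whatever the lens; pixels are square), "cx", "cy" (the principal point, pixels), "extrinsics" (4x4, takes a point from camera to world coordinates). Camera axes: x right, y down, z forward; pixel columns grow to the right and rows downward; lengths in m; the calibration is good to about 2 mm. A picture is of the moment at which its call begins: read the wrist's pose just before it. camera_params takes no time and is no camera call; for the wrist camera it gives the pose at the moment of the call.
- manip.job_done(): hands the job in; it is judged then, once.
The state is a dict: "time_s": time; "joints": joint angles; "joint_velocities": joint speeds; "effort": joint torques, N m; "ee_pos": TCP position; "eef_rot": TCP orientation; "wrist_force": force on the tool from outside, world axes, zero at the start; "moment": the same for the moment, N m; "gripper_width": opening from 0.0 (shut) to 1.0 (fully open); "grasp_force": force on a finger pad.
Only numpy, scipy, OpenCV 4.12 (cv2) and the standard library are available. Lean on these libraries where they do the work, as an engineer would, in place of code of your own. Each camera call takes 0.05 s, during which the arm holds its last target. There are 200 camera calls.

## Working session

There is one attempt and no reset: what is moved stays moved. The work goes in short steps, Python scripts to look and compute and a shell command to move; the robot and the scene stay as the last step left them, time stands still between calls to the robot, and variables do not carry over. Pictures are saved under pics/ and viewed, at most 10 in all, crops included, and the job is handed in when it is done.

```bash
mkdir -p pics; cat > h.py <<'E'
import numpy as np, cv2
from station import manip
from scipy.spatial.transform import Rotation as R
def grab(n):
    P=manip.camera_params(n); im,d=manip.capture(n); return im,d,P
def foc(P): return 240/np.tan(np.radians(P['vertical_fov'])/2)
def ray(P,u,v):
    E=np.array(P['extrinsics']); f=foc(P)
    return E[:3,3],E[:3,:3]@np.array([(u-P['cx'])/f,(v-P['cy'])/f,1])
def onz(P,u,v,z):
    o,d=ray(P,u,v); return o+d*(z-o[2])/d[2]
def dep(P,d,u,v):
    o,r=ray(P,u,v); return o+r*d[int(v),int(u)]
def cloud(P,d):
    E=np.array(P['extrinsics']); f=foc(P); v,u=np.mgrid[:480,:640]
    c=np.stack([(u-P['cx'])/f*d,(v-P['cy'])/f*d,d],-1)
    return c@E[:3,:3].T+E[:3,3]
E
python3 - <<'E'
from h import *
for n in('scene','top'):
    im,d,P=grab(n); cv2.imwrite(f'pics/{n}0.png',im); np.save(n+'.npy',d)
    print(n,{k:np.round(v,4) for k,v in P.items()},(d>0).mean())
s=manip.read_state(); print({k:np.round(v,3) for k,v in s.items()})
E
```

```text
scene {'vertical_fov': np.float64(57.2073), 'cx': np.float64(323.4117), 'cy': np.float64(242.5099), 'extrinsics': array([[ 0.638 ,  0.6253, -0.4495,  0.9787],
       [ 0.7699, -0.5046,  0.3907, -0.4286],
       [ 0.0175, -0.5953, -0.8033,  0.9188],
       [ 0.    ,  0.    ,  0.    ,  1.    ]])} 0.9957845052083333
top {'vertical_fov': np.float64(50.3253), 'cx': np.float64(331.4671), 'cy': np.float64(242.353), 'extrinsics': array([[-0.0112, -0.9818,  0.1895,  0.2855],
       [-0.9999,  0.0127,  0.0065, -0.0186],
       [-0.0088, -0.1894, -0.9819,  1.2196],
       [ 0.    ,  0.    ,  0.    ,  1.    ]])} 0.996015625
{'time_s': np.float64(0.1), 'joints': array([-1.494,  0.427,  0.074,  1.607, -0.034,  1.111, -0.067]), 'joint_velocities': array([ 0.001, -0.   , -0.   , -0.002, -0.   , -0.001,  0.001]), 'effort': array([ 8.0000e-03, -9.5153e+01,  3.7720e+00, -4.6441e+01,  2.0000e-02,
        6.0000e-03, -0.0000e+00]), 'ee_pos': array([0.151, 0.657, 0.231]), 'eef_rot': array([-3.540e-01, -3.122e+00,  2.000e-03]), 'wrist_force': array([-0.635, -0.268,  0.8  ]), 'moment': array([-0.002,  0.004,  0.001]), 'grasp_force': np.float64(0.0), 'gripper_width': np.float64(1.004)}
```

View pics/top0.png

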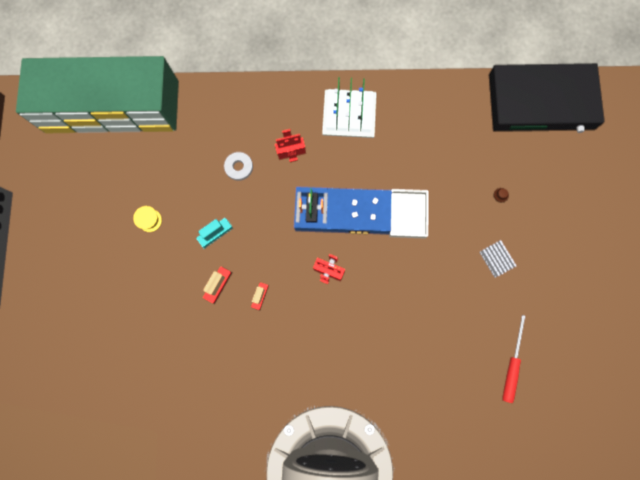

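View pics/scene0.png

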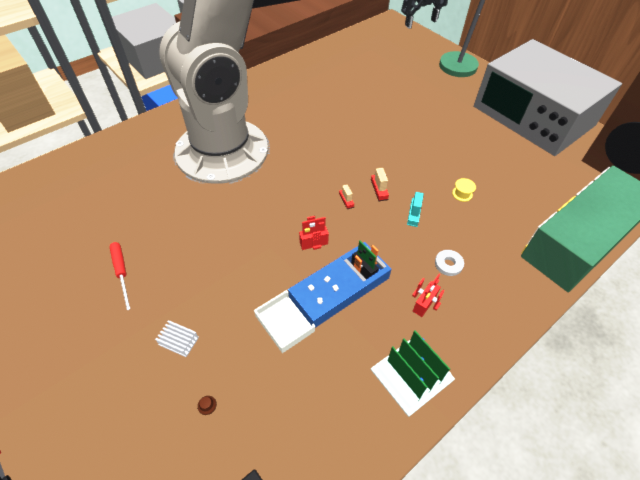

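The top view shows the possible scrapers: a large red/wood one at (217,285), a small red/wood one at (260,296) and a turquoise one at (214,233). I choose the one at (217,285). The cassette candidates are the black one in the dock at (312,207) and red ones at (290,147) and (329,268), so I choose the black one. The lumps are near (355,203), (376,201), (355,215) and (374,217), and the tray is at (409,213).

```bash
cat > m1.py <<'E'
from h import *
def report(n,m,C,zlo,zhi,box=None):
    z=C[...,2]; k=m&(z>zlo)&(z<zhi)
    k=cv2.morphologyEx(k.astype('u1'),cv2.MORPH_OPEN,np.ones((2,2)))
    N,L,st,ce=cv2.connectedComponentsWithStats(k)
    for i in range(1,N):
        if st[i,4]<12: continue
        p=C[L==i]; r=cv2.minAreaRect((p[:,:2]*1000).astype('f4'))
        if not(0.2<p[:,0].mean()<0.9 and abs(p[:,1].mean())<.5): continue
        print(n,'px',ce[i].round(),'n',st[i,4],'zmed',np.median(p[:,2]).round(4),'rect',np.round(r[0],1),np.round(r[1],1),round(r[2],1))
if __name__=='__main__':
  for cam in('scene','top'):
    im=cv2.imread(f'pics/{cam}0.png'); d=np.load(cam+'.npy'); P=manip.camera_params(cam); C=cloud(P,d)
    h,s,v=[x.astype(int) for x in cv2.split(cv2.cvtColor(im,cv2.COLOR_BGR2HSV))]
    print('==',cam)
    report('blue',(h>105)&(h<125)&(s>150)&(v>50),C,.034,.05)
    report('wood',(h>12)&(h<28)&(s>60)&(s<170)&(v>140),C,.03,.08)
    report('red',((h<6)|(h>174))&(s>180)&(v>100),C,.008,.03)
    report('white',(s<60)&(v>150),C,.044,.06)
    report('tray',(s<60)&(v>150),C,.02,.036)
    report('orange',(h>4)&(h<18)&(s>150)&(v>140),C,.05,.1)
    report('green',(h>45)&(h<75)&(s>120),C,.06,.11)
    report('grey',(s<60)&(v>90),C,.05,.1)
  b=cv2.imread('pics/top0.png')[180:320,190:440]; cv2.imwrite('pics/crop.png',cv2.resize(b,(750,420),interpolation=cv2.INTER_CUBIC))
E
python3 m1.py
```

```text
== scene
blue px [332. 288.] n 2606 zmed 0.0422 rect [ 717.9 -221.9] [208.9 632.1] 33.3
wood px [381. 183.] n 109 zmed 0.0456 rect [418.4 268. ] [37.6 69.9] 37.3
wood px [348. 194.] n 43 zmed 0.0367 rect [397.4 168.5] [36.1 34.4] 71.1
red px [375. 186.] n 20 zmed 0.0207 rect [413.2 250.7] [ 3.7 41.4] 60.2
red px [382. 197.] n 37 zmed 0.0125 rect [451.9 239.7] [32.7 16.1] 33.0
red px [325. 241.] n 31 zmed 0.0125 rect [ 715.  -201.6] [ 15.4 695.9] 48.0
red px [311. 246.] n 79 zmed 0.0158 rect [466.2 -21.3] [49.5 21.8] 57.9
red px [121. 262.] n 177 zmed 0.0204 rect [ 195.4 -407.1] [ 19.3 108.6] 65.1
red px [113. 256.] n 56 zmed 0.025 rect [ 565.3 -428.7] [ 18.8 826.7] 88.7
red px [420. 311.] n 51 zmed 0.0162 rect [764.7  56.8] [25.1  9.7] 33.9
white px [349. 192.] n 21 zmed 0.0451 rect [399.3 159.1] [10.  21.8] 71.9
white px [328. 280.] n 21 zmed 0.0482 rect [580.4 -64.2] [13.4  7.4] 84.5
white px [312. 288.] n 22 zmed 0.0491 rect [ 574.  -108.9] [11.4 10.2] 51.1
white px [336. 288.] n 23 zmed 0.049 rect [608.2 -65. ] [10.1 13.4] 65.4
white px [321. 301.] n 23 zmed 0.0482 rect [ 612.5 -
[... 2708 characters left out ...]
t [ 532.2 -164.9] [18.5  1.7] 89.5
tray px [408. 236.] n 28 zmed 0.0228 rect [ 530.9 -192.3] [31.5  1.8] 87.2
tray px [500. 259.] n 425 zmed 0.0283 rect [ 380.8 -232.1] [ 69.6 467. ] 27.2
grey px [337.  92.] n 18 zmed 0.0678 rect [878.2 -27.3] [36.4  5.6] 11.7
grey px [338. 100.] n 12 zmed 0.0338 rect [876.  -32.7] [ 1.1 44.4] 85.2
grey px [361. 104.] n 20 zmed 0.0666 rect [852.7 -87.3] [11.2 41.9] 77.4
grey px [348. 116.] n 20 zmed 0.0647 rect [826.7 -54.4] [ 9.2 48. ] 82.4
grey px [135. 121.] n 476 zmed 0.0665 rect [812.3 468.5] [  8.4 165. ] 0.7
grey px [338. 118.] n 12 zmed 0.0306 rect [829.  -29.8] [ 1.2 33.7] 84.5
grey px [309. 201.] n 18 zmed 0.0938 rect [601.7  39. ] [24.5  6.5] 14.4
```

View pics/crop.png

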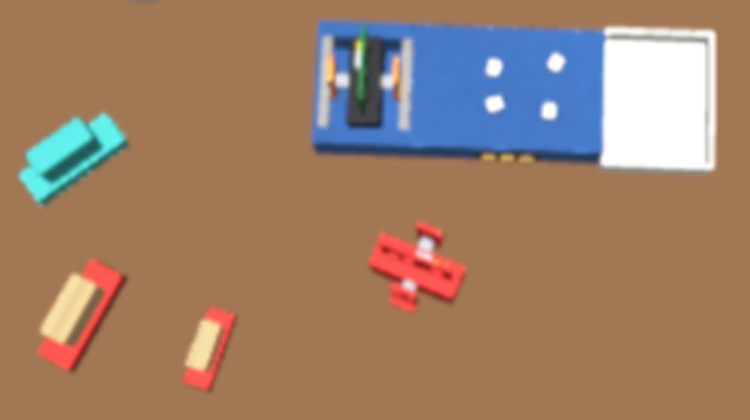

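The crop confirms the choice: the large red/wood scraper is at lower left, larger than its twin, and the black cassette with its green board and orange catches sits in the dock. Next I get precise poses by casting rays onto planes.

```bash
cat > m2.py <<'E'
from h import *
def planerect(P,mask,z,cen):
    n,L,st,ce=cv2.connectedComponentsWithStats(mask.astype('u1'))
    i=1+min(range(n-1),key=lambda j:np.hypot(*(ce[j+1]-cen)) if st[j+1,4]>15 else 1e9)
    c=max(cv2.findContours((L==i).astype('u1'),cv2.RETR_EXTERNAL,cv2.CHAIN_APPROX_NONE)[0],key=len)[:,0]
    p=np.array([onz(P,u,v,z)[:2] for u,v in c])*1000
    r=cv2.minAreaRect(p.astype('f4')); return np.round(r[0],1),np.round(r[1],1),round(r[2],1),st[i,4]
def masks(im):
    h,s,v=[x.astype(int) for x in cv2.split(cv2.cvtColor(im,cv2.COLOR_BGR2HSV))]
    return dict(blue=(h>105)&(h<125)&(s>150)&(v>50),wood=(h>10)&(h<30)&(s>30)&(s<150)&(v>120),red=((h<6)|(h>174))&(s>150)&(v>100),white=(s<60)&(v>150),orange=(h>4)&(h<18)&(s>150)&(v>140))
if __name__=='__main__':
  cen=dict(scene=dict(blue=(340,285),wood=(382,177)),top=dict(blue=(345,210),wood=(214,283)))
  for cam in('scene','top'):
    im=cv2.imread(f'pics/{cam}0.png'); d=np.load(cam+'.npy'); P=manip.camera_params(cam); Z=cloud(P,d)[...,2]; M=masks(im)
    db=cv2.morphologyEx((M['blue']&(Z>.0395)&(Z<.046)).astype('u1'),cv2.MORPH_OPEN,np.ones((3,3)))
    print(cam,'deck',planerect(P,db,.042,cen[cam]['blue']),'z',np.median(Z[db>0]))
    a=((M['wood']|M['white'])&(Z>.057)&(Z<.067)).astype('u1')
    print(cam,'wood top',planerect(P,a,.062,cen[cam]['wood']))
    u,v=map(int,cen[cam]['wood']); w=M['red'].copy(); w[:v-30]=0;w[v+30:]=0;w[:,:u-40]=0;w[:,u+30:]=0
    print(cam,'foot',planerect(P,w&(abs(Z-.02)<.004),.02,cen[cam]['wood']))
    for c,f in (('orange',(.05,.1)),):
        k=M[c]&(Z>f[0])&(Z<f[1]); n,L,st,ce=cv2.connectedComponentsWithStats(k.astype('u1'))
        for i in range(1,n):
            if st[i,4]>5: print(c,ce[i].round(1),st[i,4],planerect(P,L==i,.084,ce[i]))
E
python3 m2.py
```

```text
scene deck (array([594.1, -64.3]), array([180.3, 100.1]), 86.9, np.int32(1981)) z 0.04238584041469923
scene wood top (array([420.6, 259.3]), array([23.3, 55.1]), 61.8, np.int32(116))
scene foot (array([420.9, 260.4]), array([29.5, 86.4]), 60.2, np.int32(100))
orange [325.  219.5] 6 (array([459.8,  25.4]), array([ 0. , 15.9]), 50.2, np.int32(6))
orange [306.8 229.4] 17 (array([456.6, -28.5]), array([14.5, 15.4]), 51.4, np.int32(17))
orange [374.1 250.1] 41 (array([602.6,  56.5]), array([13.3, 27.4]), 87.2, np.int32(41))
orange [358.4 259.4] 23 (array([599.1,   9.7]), array([ 7.8, 25.7]), 79.1, np.int32(23))
orange [359.1 267.8] 8 (array([617.5,  -4.9]), array([7.5, 7.4]), 72.3, np.int32(8))
orange [426.4 295.3] 10 (array([762.5,  62. ]), array([ 5.3, 18.1]), 26.9, np.int32(10))
top deck (array([603.4, -31. ]), array([45.3, 73.8]), 89.4, np.int32(365)) z 0.04231246727057281
top wood top (array([419.5, 261.2]), array([23. , 51.2]), 63.0, np.int32(213))
top foot (array([432.9, 253.5]), array([28.1, 51.6]), 64.7, np.int32(100))
```

```bash
cat > go.py <<'E'
import sys
from h import *
# go.py x y z yaw_of_tool_y(deg): remaining turn, then shift (in units of rows' full scale) in tool axes after that turn
def go(x,y,z,yaw):
    s=manip.read_state(); Rm=R.from_rotvec(s['eef_rot']).as_matrix(); p=np.array(s['ee_pos'])
    cur=np.degrees(np.arctan2(Rm[1,1],Rm[0,1])); dy=(yaw-cur+90)%180-90
    Rn=Rm@R.from_euler('z',-dy,degrees=True).as_matrix()
    print('t',round(s['time_s'],2),'tcp',p.round(4),'yaw',round(cur,1),'tilt',np.degrees(np.arccos(-Rm[2,2])).round(2),'turn',round(-dy/45,3),'shift',(Rn.T@(np.array([x,y,z])-p)/.03).round(2),'w',round(s['gripper_width'],3),'gf',round(float(s['grasp_force']),1),'wf',np.round(s['wrist_force'],1),'j7',round(s['joints'][6],2))
if __name__=='__main__': go(*map(float,sys.argv[1:5]))
E
python3 go.py .42 .26 .2 62
```

```text
t 0.1 tcp [0.1511 0.6575 0.2307] yaw 77.1 tilt 0.07 turn 0.335 shift [-14.13  -7.49   1.04] w 1.004 gf 0.0 wf [-0.6 -0.3  0.8] j7 -0.07
```

```bash
q='tail -c 300'
python3 -m creep '[[0,0,0,0.112,1],[0,0,0,0.112,1],[0,0,0,0.112,1],[-0.3,-0.16,0,0,1],[-0.6,-0.3,0,0,1],[-0.8,-0.42,0,0,1],[-0.8,-0.42,0,0,1],[-0.8,-0.42,0,0,1]]' 60 | $q
python3 -m creep '[[-0.8,-0.42,0,0,1],[-0.8,-0.42,0.1,0,1],[-0.8,-0.42,0.1,0,1],[-0.8,-0.42,0.1,0,1],[-0.8,-0.42,0.1,0,1],[-0.8,-0.42,0.1,0,1],[-0.8,-0.42,0.1,0,1],[-0.8,-0.42,0.1,0,1]]' | $q
python3 -m creep '[[-0.8,-0.42,0.1,0,1],[-0.8,-0.42,0.1,0,1],[-0.8,-0.42,0,0,1],[-0.6,-0.3,0,0,1],[-0.3,-0.2,0,0,1],[0,0,0,0,1],[0,0,0,0,1]]' | $q
python3 go.py .42 .26 .2 62
python3 - <<'E'
from h import *
im,d,P=grab('wrist'); cv2.imwrite('pics/w1.png',im); np.save('w1.npy',d); print(np.round(P['extrinsics'],3),foc(P),P['cx'],P['cy'])
from m2 import *
E
```

```text
time_s: 0.77
ee_pos: [0.2151, 0.5638, 0.2309]
eef_rot: [0.756, 3.049, -0.001]
wrist_force: [0.4, 0.8, 0.5]
gripper_width: 0.999
grasp_force: 0.0
time_s: 1.43
ee_pos: [0.3368, 0.3844, 0.2101]
eef_rot: [-0.757, -3.049, 0.0]
wrist_force: [-0.0, 0.2, -0.5]
gripper_width: 0.999
grasp_force: 0.0
time_s: 2.02
ee_pos: [0.3985, 0.2932, 0.2043]
eef_rot: [-0.76, -3.048, -0.0]
wrist_force: [-1.0, 0.9, -0.2]
gripper_width: 0.998
grasp_force: 0.0
t 2.02 tcp [0.3985 0.2932 0.2043] yaw 62.0 tilt 0.01 turn -0.0 shift [-1.15 -0.64  0.14] w 0.998 gf 0.0 wf [-1.   0.9 -0.2] j7 0.38
[[ 0.469  0.843  0.262  0.331]
 [ 0.883 -0.448 -0.14   0.329]
 [-0.     0.297 -0.955  0.347]
 [ 0.     0.     0.     1.   ]] 375.354873532299 318.24186243695976 239.42678202002142
```

View pics/w1.png

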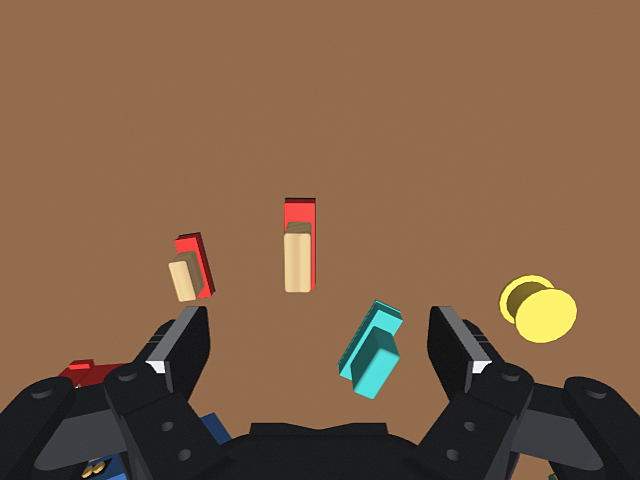

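The wrist picture shows the large red/wood scraper at (298,255), the smaller twin at (190,270) on the left and the turquoise one at (370,350). The scraper's long axis is already lined up with the tool's x. I'll refine its pose from this view.

```bash
python3 - <<'E'
from m2 import *
im=cv2.imread('pics/w1.png'); d=np.load('w1.npy'); P=manip.camera_params('wrist'); Z=cloud(P,d)[...,2]; M=masks(im)
w=np.zeros_like(M['red']); w[195:300,275:325]=1
a=w&(M['wood']|M['white'])&(abs(Z-.062)<.003)
print('ztop',np.median(Z[a]),a.sum()); print('wood',planerect(P,a,.062,(298,262)))
f=w&(M['red'])&(abs(Z-.02)<.003); print('zfoot',np.median(Z[f]))
print('foot',planerect(P,f|(w&M['wood']),.02,(298,240)))
E
python3 go.py .42 .26 .16 62
```

```text
ztop 0.061767818220541615 1570
wood (array([417.9, 263.2]), array([21.3, 51.9]), 61.7, np.int32(1570))
zfoot 0.019920586898026782
foot (array([420. , 261.4]), array([ 47. , 100.8]), 62.1, np.int32(4858))
t 2.07 tcp [0.3982 0.2939 0.2043] yaw 62.0 tilt 0.02 turn 0.001 shift [-1.17 -0.66  1.48] w 1.0 gf 0.0 wf [-0.7 -0.1 -0. ] j7 0.38
```

```bash
q='tail -c 300'
python3 -m creep '[[-0.35,-0.2,0.5,0,1],[-0.4,-0.22,0.8,0,1],[-0.3,-0.15,0.8,0,1],[0,0,0.8,0,1],[0,0,0.4,0,1],[0,0,0,0,1],[0,0,0,0,1]]' | $q
python3 go.py .4185 .2625 .028 61.9
```

```text
time_s: 2.65
ee_pos: [0.4178, 0.2641, 0.1051]
eef_rot: [-0.758, -3.048, 0.002]
wrist_force: [0.1, 0.4, -0.1]
gripper_width: 1.0
grasp_force: 0.0
t 2.65 tcp [0.4178 0.2641 0.1051] yaw 62.1 tilt 0.08 turn 0.003 shift [-0.05 -0.03  2.57] w 1.0 gf 0.0 wf [ 0.1  0.4 -0.1] j7 0.53
```

```bash
q='tail -c 300'
python3 -m creep '[[-0.05,-0.03,0.5,0,1],[0,0,0.7,0,1],[0,0,0.7,0,1],[0,0,0.4,0,1],[0,0,0.2,0,1],[0,0,0.05,0,1],[0,0,0,0,1],[0,0,0,0,1]]' | $q
python3 go.py .4185 .2625 .028 61.9
python3 -m creep '[[0,0,0,0,-1],[0,0,0,0,-1],[0,0,0,0,-1],[0,0,0,0,-1],[0,0,0,0,-1],[0,0,0,0,-1]]' 60| $q
python3 -m creep '[[0,0,0,0,-1],[0,0,0,0,-1],[0,0,0,0,-1],[0,0,0,0,-1],[0,0,0,0,-1],[0,0,0,0,-1]]' 60| $q
python3 go.py .4185 .2625 .16 61.9
```

```text
time_s: 3.32
ee_pos: [0.4199, 0.2625, 0.0298]
eef_rot: [0.761, 3.047, 0.002]
wrist_force: [-0.3, -0.5, 0.6]
gripper_width: 1.0
grasp_force: 0.0
t 3.32 tcp [0.4199 0.2625 0.0298] yaw 62.0 tilt 0.08 turn 0.001 shift [ 0.04 -0.02  0.06] w 1.0 gf 0.0 wf [-0.3 -0.5  0.6] j7 0.6
time_s: 3.82
ee_pos: [0.4195, 0.262, 0.029]
eef_rot: [0.762, 3.048, 0.0]
wrist_force: [-1.4, 0.5, 5.9]
gripper_width: 0.248
grasp_force: 58.6
time_s: 4.32
ee_pos: [0.4195, 0.2619, 0.029]
eef_rot: [-0.762, -3.048, -0.0]
wrist_force: [-1.3, -0.2, 5.2]
gripper_width: 0.247
grasp_force: 58.6
t 4.32 tcp [0.4195 0.2619 0.029 ] yaw 61.9 tilt 0.01 turn 0.001 shift [ 0.04  0.   -4.37] w 0.247 gf 58.6 wf [-1.3 -0.2  5.2] j7 0.6
```

```bash
q='tail -c 300'
python3 -m creep '[[0,0,-0.3,0,-1],[0,0,-0.7,0,-1],[0,0,-0.9,0,-1],[0,0,-0.9,0,-1],[0,0,-0.9,0,-1],[0,0,-0.9,0,-1],[0,0,-0.6,0,-1],[0,0,-0.2,0,-1]]' | $q
python3 -m creep '[[0,0,0,-0.139,-1],[0,0,0,-0.139,-1],[0,0,0,-0.139,-1],[0,0,0,-0.139,-1],[0,0,0,0,-1]]' | $q
python3 go.py .597 -.02 .20 86.9
```

```text
time_s: 4.98
ee_pos: [0.4203, 0.2624, 0.1941]
eef_rot: [0.762, 3.046, 0.005]
wrist_force: [-0.0, 0.5, -0.8]
gripper_width: 0.249
grasp_force: 58.9
time_s: 5.4
ee_pos: [0.4191, 0.2615, 0.1905]
eef_rot: [-0.075, -3.14, 0.001]
wrist_force: [0.7, 0.5, -0.5]
gripper_width: 0.247
grasp_force: 58.9
t 5.4 tcp [0.4191 0.2615 0.1905] yaw 87.3 tilt 0.05 turn 0.008 shift [-6.43 -9.05 -0.32] w 0.247 gf 58.9 wf [ 0.7  0.5 -0.5] j7 0.9
```

```bash
q='tail -c 300'
python3 -m creep '[[-0.2,-0.3,-0.1,0,-1],[-0.4,-0.5,-0.1,0,-1],[-0.5,-0.7,-0.1,0,-1],[-0.5,-0.7,0,0,-1],[-0.5,-0.7,0,0,-1],[-0.5,-0.7,0,0,-1],[-0.5,-0.7,0,0,-1],[-0.5,-0.7,0,0,-1]]' | $q
python3 -m creep '[[-0.5,-0.7,0,0,-1],[-0.5,-0.7,0,0,-1],[-0.5,-0.7,0,0,-1],[-0.5,-0.7,0,0,-1],[-0.4,-0.6,0,0,-1],[-0.2,-0.3,0,0,-1],[-0.1,-0.1,0,0,-1],[0,0,0,0,-1]]' | $q
python3 - <<'E'
from h import *
im,d,P=grab('wrist'); cv2.imwrite('pics/w2.png',im); np.savez('w2.npz',d=d,E=P['extrinsics'])
E
python3 go.py .597 -.02 .20 86.9
```

```text
time_s: 6.07
ee_pos: [0.5199, 0.1043, 0.1999]
eef_rot: [-0.091, -3.14, 0.0]
wrist_force: [-0.6, 0.1, -0.9]
gripper_width: 0.244
grasp_force: 58.9
time_s: 6.73
ee_pos: [0.5942, -0.0125, 0.1997]
eef_rot: [-0.088, -3.14, 0.001]
wrist_force: [-0.7, 0.3, -1.9]
gripper_width: 0.248
grasp_force: 58.9
t 6.78 tcp [ 0.5938 -0.0114  0.1996] yaw 86.9 tilt 0.04 turn -0.0 shift [-0.12 -0.28 -0.01] w 0.25 gf 58.9 wf [ 0.1 -0.  -1.9] j7 1.6
```

View pics/w2.png

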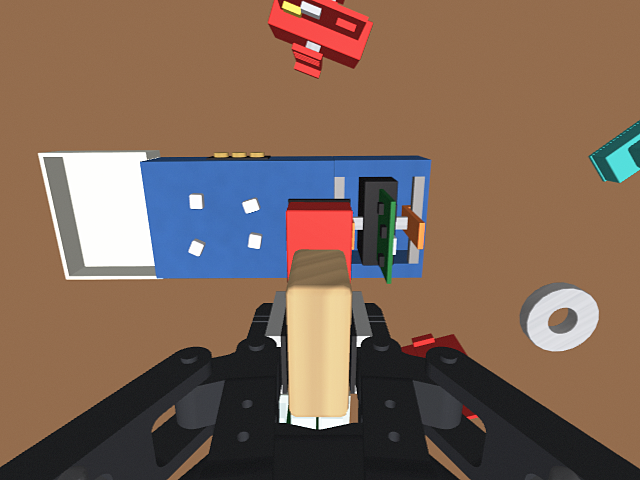

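The deck, four lumps and tray all show clearly. The deck's tray-side edge runs from about (142,163) to (160,278), the lumps are at (196,202), (250,206), (196,248) and (254,241), and the cassette is at (378,225). I'll fit the dock from the deck edges.

```bash
python3 - <<'E'
from m2 import *
im=cv2.imread('pics/w2.png'); z=np.load('w2.npz'); P=manip.camera_params('wrist'); P['extrinsics']=z['E']; C=cloud(P,z['d']); Z=C[...,2]; M=masks(im)
b=M['blue']&(abs(Z-.042)<.003); b=cv2.morphologyEx(b.astype('u1'),cv2.MORPH_OPEN,np.ones((3,3)))
print('deck z',np.median(Z[b>0]))
def line(px):
    p=np.array([onz(P,u,v,.042)[:2] for u,v in px])*1000
    vx,vy,x,y=cv2.fitLine(p.astype('f4'),cv2.DIST_HUBER,0,.01,.01).ravel(); return np.array([x,y]),np.degrees(np.arctan2(vy,vx))%180,p
left=[(np.nonzero(b[v])[0][0]-.5,v) for v in range(172,268,3)]
top=[(u,np.nonzero(b[:,u])[0][0]-.5) for u in list(range(155,330,4))]
bot=[(u,np.nonzero(b[:,u])[0][-1]+.5) for u in range(170,270,4)]
for n,l in(('end',left),('near',top),('far',bot)):
    c,a,_=line(l); print(n,c.round(1),a.round(2))
cn,an,_=line(top); cf,af,_=line(bot); ce,ae,_=line(left)
yaw=np.radians((an+af)/2); yd=np.array([np.cos(yaw),np.sin(yaw)]); xd=np.array([yd[1],-yd[0]])
mid=((cn+cf)/2)@xd; end=ce@yd; o=xd*mid+yd*(end+115)
print('width',(cf-cn)@xd,'yaw y',np.degrees(yaw),'origin',o,'socket',o+75*yd,'tray',o-159*yd)
k=(M['white']&(abs(Z-.05)<.003)).astype('u1'); n,L,st,ct=cv2.connectedComponentsWithStats(k)
for i in range(1,n):
    if st[i,4]>40:
        p=onz(P,*ct[i],.05)[:2]*1000-o; print('lump',ct[i].round(),st[i,4],(p@xd).round(1),(p@yd).round(1))
r=M['red']&(Z>.05)&(np.arange(480)[:,None]>190)&(np.arange(480)[:,None]<300); 
c=C[r]*1000; print('scraper foot z',np.median(c[:,2]),'y range',np.percentile((c[:,:2]-o)@yd,[2,98]),'x min',np.percentile((c[:,:2]-o)@xd,[2]))
E
python3 go.py .597 -.02 .20 86.9
```

```text
deck z 0.041987618192078746
end [ 584.7 -152.8] 177.16
near [541.5 -88.6] 86.82
far [640.5 -99.1] 86.83
width 99.481705 yaw y 86.823685 origin [594.0843  -38.09757] socket [598.2399    36.787212] tray [ 585.2743 -196.8533]
lump [196. 201.] 181 -18.9 -71.7
lump [250. 206.] 180 -15.3 -28.6
lump [402. 223.] 128 -1.2 92.2
lump [358. 223.] 92 -0.9 57.4
lump [254. 241.] 165 14.2 -27.0
lump [196. 248.] 163 20.1 -75.4
scraper foot z 190.36891723705173 y range [12.24225327 39.06212062] x min [-43.89750711]
t 6.78 tcp [ 0.5938 -0.0114  0.1996] yaw 86.9 tilt 0.04 turn -0.0 shift [-0.12 -0.28 -0.01] w 0.25 gf 58.9 wf [ 0.1 -0.  -1.9] j7 1.6
```

```bash
q='tail -c 300'
python3 -m creep '[[0,-0.3,0.2,0,-1],[0,-0.3,0.6,0,-1],[0,-0.1,0.8,0,-1],[0,0,0.8,0,-1],[0,0,0.6,0,-1],[0,0,0.3,0,-1],[0,0,0,0,-1],[0,0,0,0,-1]]' | $q
python3 go.py .5945 -.0325 .0722 86.8
```

```text
time_s: 7.45
ee_pos: [0.5929, -0.0325, 0.101]
eef_rot: [-0.083, -3.14, 0.0]
wrist_force: [-0.0, 0.0, -0.4]
gripper_width: 0.247
grasp_force: 58.9
t 7.45 tcp [ 0.5929 -0.0325  0.101 ] yaw 87.0 tilt 0.02 turn 0.004 shift [-0.05  0.    0.96] w 0.247 gf 58.9 wf [-0.   0.  -0.4] j7 1.7
```

```bash
q='tail -c 300'
python3 -m creep '[[-0.05,0,0.2,0,-1],[0,0,0.3,0,-1],[0,0,0.25,0,-1],[0,0,0.1,0,-1],[0,0,0.05,0,-1],[0,0,0,0,-1],[0,0,0,0,-1]]' | $q
python3 go.py .5945 -.0325 .0722 86.8
```

```text
time_s: 8.03
ee_pos: [0.5946, -0.0329, 0.0739]
eef_rot: [0.084, 3.14, -0.0]
wrist_force: [0.4, -0.2, -0.8]
gripper_width: 0.249
grasp_force: 58.9
t 8.03 tcp [ 0.5946 -0.0329  0.0739] yaw 87.0 tilt 0.0 turn 0.003 shift [0.   0.01 0.06] w 0.249 gf 58.9 wf [ 0.4 -0.2 -0.8] j7 1.72
```

```bash
q='tail -c 300'
python3 -m creep '[[0,0,0.05,0,-1],[0,0,0,0,-1],[0,-0.06,0,0,-1],[0,-0.12,0,0,-1],[0,-0.12,0,0,-1],[0,-0.12,0,0,-1],[0,-0.12,0,0,-1],[0,-0.12,0,0,-1]]' | $q
python3 -m creep '[[0,-0.12,0,0,-1],[0,-0.12,0,0,-1],[0,-0.12,0,0,-1],[0,-0.12,0,0,-1],[0,-0.12,0,0,-1],[0,-0.12,0,0,-1],[0,-0.12,0,0,-1],[0,-0.12,0,0,-1]]' | $q
python3 go.py .5877 -.155 .0722 86.8
python3 - <<'E'
from h import *
im,d,P=grab('wrist'); cv2.imwrite('pics/w3.png',im)
E
```

```text
time_s: 8.7
ee_pos: [0.5935, -0.0532, 0.0724]
eef_rot: [0.084, 3.14, -0.0]
wrist_force: [1.1, 0.5, -0.8]
gripper_width: 0.249
grasp_force: 58.9
time_s: 9.37
ee_pos: [0.5919, -0.0817, 0.0723]
eef_rot: [-0.083, -3.14, 0.0]
wrist_force: [0.1, 0.3, -0.5]
gripper_width: 0.246
grasp_force: 58.9
t 9.37 tcp [ 0.5919 -0.0817  0.0723] yaw 87.0 tilt 0.0 turn 0.004 shift [ 0.   -2.45  0.  ] w 0.246 gf 58.9 wf [ 0.1  0.3 -0.5] j7 1.81
```

View pics/w3.png

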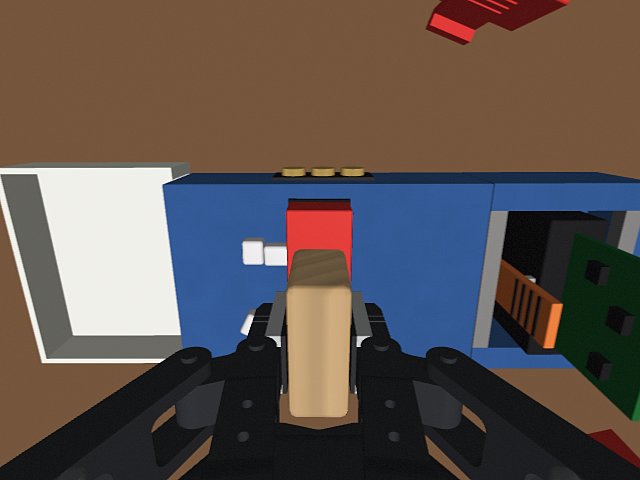

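The scraper face is pushing the lumps: a pair at (253,252) and more at (248,325), with nothing slipping past. I'll carry on into the tray.

```bash
q='tail -c 300'
python3 -m creep '[[0,-0.12,0,0,-1],[0,-0.12,0,0,-1],[0,-0.12,0,0,-1],[0,-0.12,0,0,-1],[0,-0.12,0,0,-1],[0,-0.12,0,0,-1],[0,-0.12,0,0,-1],[0,-0.12,0,0,-1]]' | $q
python3 -m creep '[[0,-0.12,0,0,-1],[0,-0.12,0,0,-1],[0,-0.12,0,0,-1],[0,-0.12,0,0,-1],[0,-0.12,0,0,-1],[0,-0.12,0,0,-1],[0,-0.12,0,0,-1],[0,-0.12,0,0,-1]]' | $q
python3 -m creep '[[0,-0.12,0,0,-1],[0,-0.12,0,0,-1],[0,-0.12,0,0,-1],[0,-0.12,0,0,-1],[0,-0.08,0,0,-1],[0,0,0,0,-1],[0,0,0,0,-1],[0,0,0,0,-1]]' | $q
python3 go.py .5877 -.158 .0722 86.8
python3 - <<'E'
from h import *
im,d,P=grab('wrist'); cv2.imwrite('pics/w4.png',im)
E
```

```text
time_s: 10.08
ee_pos: [0.5904, -0.1105, 0.0723]
eef_rot: [0.083, 3.14, -0.0]
wrist_force: [-0.2, 0.7, -2.1]
gripper_width: 0.249
grasp_force: 58.9
time_s: 10.75
ee_pos: [0.5889, -0.1393, 0.0723]
eef_rot: [-0.083, -3.14, 0.0]
wrist_force: [0.5, 0.0, -1.3]
gripper_width: 0.249
grasp_force: 58.9
time_s: 11.42
ee_pos: [0.588, -0.1554, 0.0723]
eef_rot: [-0.083, -3.14, -0.0]
wrist_force: [-0.3, 0.2, -1.6]
gripper_width: 0.246
grasp_force: 58.9
t 11.42 tcp [ 0.588  -0.1554  0.0723] yaw 87.0 tilt 0.01 turn 0.004 shift [ 0.01 -0.09  0.  ] w 0.246 gf 58.9 wf [-0.3  0.2 -1.6] j7 1.93
```

View pics/w4.png

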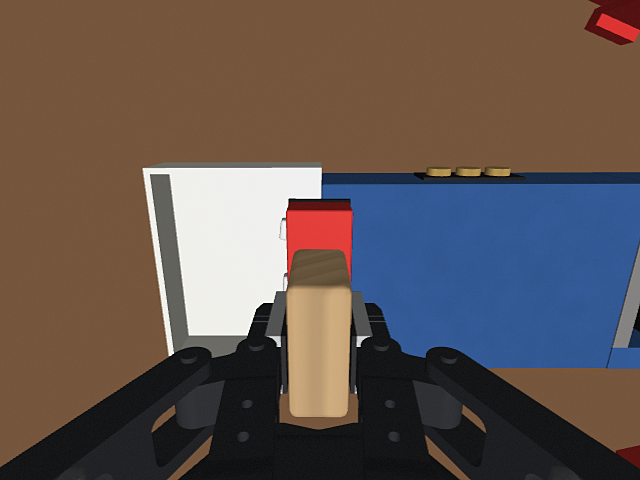

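Two lumps show at (283,229) and (285,283), just at the scraper's front over the tray. I'll push a little further, lift and check.

```bash
q='tail -c 300'
python3 -m creep '[[0,-0.12,0,0,-1],[0,-0.12,0,0,-1],[0,-0.12,0,0,-1],[0,-0.08,0,0,-1],[0,0,0,0,-1],[0,0,0,0,-1]]' | $q
python3 -m creep '[[0,0,-0.3,0,-1],[0,0,-0.7,0,-1],[0,0,-0.9,0,-1],[0,0.5,-0.9,0,-1],[0,0.8,-0.9,0,-1],[0,0.8,-0.5,0,-1],[0,0.4,-0.2,0,-1],[0,0,0,0,-1]]' | $q
python3 - <<'E'
from h import *
im,d,P=grab('wrist'); cv2.imwrite('pics/w5.png',im)
E
python3 go.py .42 .26 .17 62
```

```text
time_s: 11.97
ee_pos: [0.5872, -0.1691, 0.0723]
eef_rot: [-0.084, -3.14, 0.0]
wrist_force: [0.4, 0.3, 0.3]
gripper_width: 0.248
grasp_force: 58.9
time_s: 12.63
ee_pos: [0.5925, -0.0904, 0.2068]
eef_rot: [0.077, 3.138, 0.002]
wrist_force: [0.4, -0.0, -1.2]
gripper_width: 0.252
grasp_force: 58.9
t 12.68 tcp [ 0.5919 -0.0922  0.2057] yaw 87.1 tilt 0.11 turn 0.558 shift [10.57  7.67  1.19] w 0.246 gf 58.9 wf [-0.6 -0.7 -2.2] j7 1.74
```

View pics/w5.png

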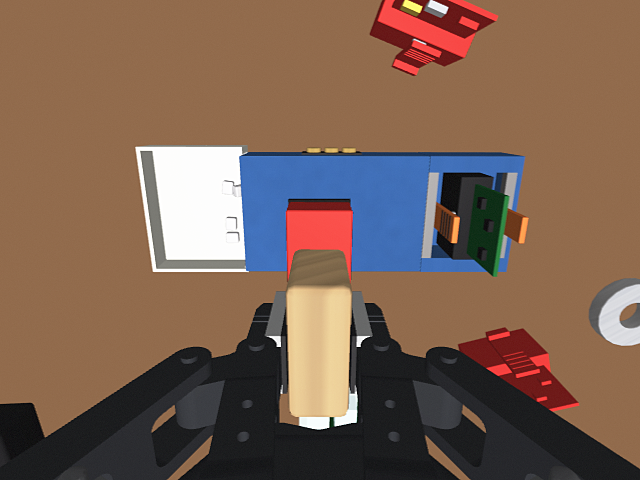

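All four lumps are in the tray, at (229,188), (238,190), (232,223) and (232,237). I'll check their heights by depth.

```bash
python3 - <<'E'
from h import *
im,d,P=grab('wrist'); C=cloud(P,d)
for u,v in((229,187),(237,188),(238,191),(232,222),(232,237),(210,200)): print(u,v,C[v,u].round(4))
E
python3 go.py .42 .26 .17 62
```

```text
229 187 [ 0.5669 -0.1716  0.0111]
237 188 [ 0.5675 -0.1636  0.015 ]
238 191 [ 0.57   -0.1627  0.0163]
232 222 [ 0.5995 -0.1728  0.0109]
232 237 [ 0.6138 -0.1744  0.0114]
210 200 [ 0.5794 -0.1928  0.0028]
t 12.73 tcp [ 0.5913 -0.0935  0.2049] yaw 87.0 tilt 0.04 turn 0.556 shift [10.58  7.72  1.16] w 0.249 gf 58.9 wf [ 0.1 -1.  -1.8] j7 1.74
```

```bash
python3 go.py .48 .10 .15 86.8
```

```text
t 12.73 tcp [ 0.5913 -0.0935  0.2049] yaw 87.0 tilt 0.04 turn 0.005 shift [4.07 6.23 1.83] w 0.249 gf 58.9 wf [ 0.1 -1.  -1.8] j7 1.74
```

```bash
q='tail -c 300'
python3 -m creep '[[0.2,0.3,0,0,-1],[0.4,0.6,0,0,-1],[0.45,0.7,0,0,-1],[0.45,0.7,0,0,-1],[0.45,0.7,0,0,-1],[0.45,0.7,0,0,-1],[0.45,0.7,0.3,0,-1],[0.45,0.7,0.5,0,-1]]' | $q
python3 -m creep '[[0.4,0.6,0.5,0,-1],[0.3,0.4,0.5,0,-1],[0.1,0.2,0.3,0,-1],[0,0,0,0,-1],[0,0,0,0,-1]]' | $q
python3 go.py .48 .10 .03 86.8
```

```text
time_s: 13.4
ee_pos: [0.5001, 0.0644, 0.1808]
eef_rot: [0.086, 3.139, 0.001]
wrist_force: [1.0, -0.1, -2.2]
gripper_width: 0.252
grasp_force: 58.9
time_s: 13.82
ee_pos: [0.4786, 0.1004, 0.1412]
eef_rot: [-0.084, -3.14, 0.001]
wrist_force: [0.7, -0.2, -1.4]
gripper_width: 0.254
grasp_force: 58.9
t 13.82 tcp [0.4786 0.1004 0.1412] yaw 86.9 tilt 0.07 turn 0.003 shift [-0.05 -0.01  3.71] w 0.254 gf 58.9 wf [ 0.7 -0.2 -1.4] j7 1.3
```

```bash
q='tail -c 300'
python3 -m creep '[[0,0,0.4,0,-1],[0,0,0.8,0,-1],[0,0,0.8,0,-1],[0,0,0.8,0,-1],[0,0,0.5,0,-1],[0,0,0.2,0,-1],[0,0,0,0,-1],[0,0,0,0,-1]]' | $q
python3 go.py .48 .10 .0297 86.8
```

```text
time_s: 14.48
ee_pos: [0.4793, 0.1007, 0.0371]
eef_rot: [0.085, 3.14, -0.0]
wrist_force: [0.9, 1.0, -1.5]
gripper_width: 0.245
grasp_force: 58.9
t 14.48 tcp [0.4793 0.1007 0.0371] yaw 86.9 tilt 0.04 turn 0.002 shift [-0.02 -0.02  0.25] w 0.245 gf 58.9 wf [ 0.9  1.  -1.5] j7 1.4
```

```bash
q='tail -c 300'
python3 -m creep '[[0,0,0.1,0,-1],[0,0,0.08,0,-1],[0,0,0.05,0,-1],[0,0,0.03,0,-1],[0,0,0,0,-1],[0,0,0,0,-1]]' | $q
python3 go.py .48 .10 .0297 86.8
```

```text
time_s: 14.98
ee_pos: [0.4787, 0.1015, 0.029]
eef_rot: [0.083, 3.14, 0.001]
wrist_force: [-2.1, -1.2, 8.3]
gripper_width: 0.256
grasp_force: 60.1
t 14.98 tcp [0.4787 0.1015 0.029 ] yaw 87.0 tilt 0.04 turn 0.004 shift [-0.04 -0.05 -0.02] w 0.256 gf 60.1 wf [-2.1 -1.2  8.3] j7 1.41
```

```bash
q='tail -c 300'
python3 -m creep '[[0,0,0,0,1],[0,0,0,0,1],[0,0,0,0,1],[0,0,0,0,1],[0,0,0,0,1],[0,0,0,0,1],[0,0,0,0,1]]' | $q
python3 -m creep '[[0,0,-0.3,0,1],[0,0,-0.7,0,1],[0,0,-0.9,0,1],[0,0,-0.9,0,1],[0,0,-0.9,0,1],[0,0,-0.9,0,1],[0,0,-0.9,0,1],[0,0,-0.4,0,1]]' | $q
python3 go.py .5985 .0365 .205 86.8
```

```text
time_s: 15.57
ee_pos: [0.4784, 0.1013, 0.0285]
eef_rot: [-0.083, -3.14, 0.0]
wrist_force: [0.6, -0.0, -0.2]
gripper_width: 0.998
grasp_force: 0.0
time_s: 16.23
ee_pos: [0.4794, 0.1013, 0.2094]
eef_rot: [0.084, 3.137, 0.003]
wrist_force: [1.2, -0.2, 0.2]
gripper_width: 1.004
grasp_force: 0.0
t 16.23 tcp [0.4794 0.1013 0.2094] yaw 86.9 tilt 0.21 turn 0.003 shift [-4.08 -1.94  0.15] w 1.004 gf 0.0 wf [ 1.2 -0.2  0.2] j7 1.25
```

```bash
q='tail -c 300'
cat > w.py <<'E'
import sys
from h import *
im,d,P=grab('wrist'); cv2.imwrite(f'pics/{sys.argv[1]}.png',im); np.savez(sys.argv[1]+'.npz',d=d,E=P['extrinsics'])
E
python3 -m creep '[[-0.2,-0.2,0,0,1],[-0.4,-0.4,0,0,1],[-0.5,-0.5,0,0,1],[-0.5,-0.4,0,0,1],[-0.4,-0.3,0,0,1],[-0.1,-0.1,0,0,1],[0,0,0,0,1],[0,0,0,0,1]]' | $q
python3 w.py c1
python3 -m creep '[[-0.2,0,0,0,1],[-0.5,0,0,0,1],[-0.6,0,0,0,1],[-0.5,0,0,0,1],[-0.2,0,0,0,1],[0,0,0,0,1],[0,0,0,0,1],[0,0,0,0,1]]' | $q
python3 w.py c2
python3 go.py .5985 .0365 .205 86.8
python3 - <<'E'
import cv2,numpy as np
cv2.imwrite('pics/c12.png',np.vstack([cv2.imread(f'pics/{c}.png')[100:400] for c in('c1','c2')]))
E
```

```text
time_s: 16.9
ee_pos: [0.5378, 0.041, 0.2051]
eef_rot: [-0.084, -3.139, 0.001]
wrist_force: [0.6, 0.4, -0.3]
gripper_width: 1.002
grasp_force: 0.0
time_s: 17.62
ee_pos: [0.5975, 0.038, 0.2055]
eef_rot: [-0.083, -3.14, -0.0]
wrist_force: [-0.2, 0.2, 0.7]
gripper_width: 1.0
grasp_force: 0.0
t 17.67 tcp [0.5975 0.038  0.2055] yaw 87.0 tilt 0.03 turn 0.004 shift [-0.04 -0.05  0.02] w 1.004 gf 0.0 wf [-0.5  0.9  0.3] j7 1.51
```

View pics/c12.png

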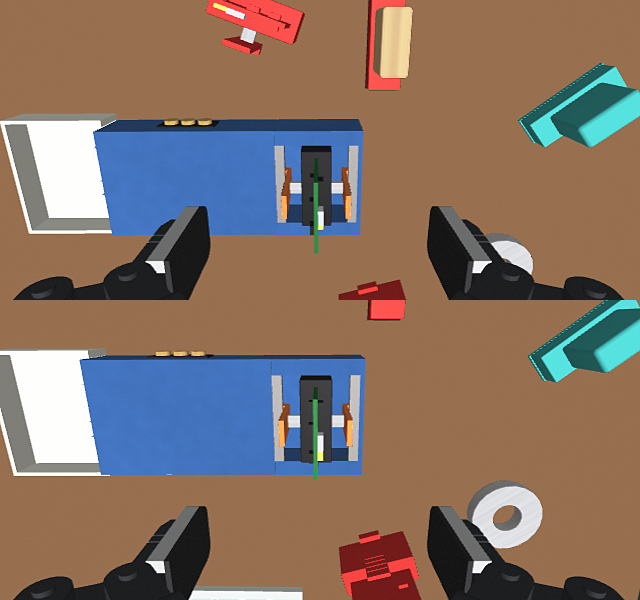

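The scraper stands upright at upper right of the first view, at about (390,40). The cassette sits in its socket at about (316,190) in view 1 and (316,420) in the stacked second half, with an orange catch on each side. I'll measure the catches in both views.

```bash
python3 - <<'E'
from m2 import *
o=np.array([594.3,-38.3]); yw=np.radians(86.85); yd=np.array([np.cos(yw),np.sin(yw)]); xd=np.array([yd[1],-yd[0]])
tops={}
for c in('c1','c2'):
    im=cv2.imread(f'pics/{c}.png'); z=np.load(c+'.npz'); P=manip.camera_params('wrist'); P['extrinsics']=z['E']; C=cloud(P,z['d'])*1000; M=masks(im)
    hsv=cv2.cvtColor(im,cv2.COLOR_BGR2HSV).astype(int)
    og=(hsv[...,0]>6)&(hsv[...,0]<20)&(hsv[...,1]>150)&(C[...,2]>46)&(C[...,2]<90)
    n,L,st,ce=cv2.connectedComponentsWithStats(og.astype('u1'))
    for i in range(1,n):
        if st[i,4]<60: continue
        q=C[L==i]; x=(q[:,:2]-o)@xd; y=(q[:,:2]-o)@yd; t=q[:,2]>np.percentile(q[:,2],98)-2.5
        print(c,ce[i].round(),st[i,4],'x',np.percentile(x,[3,97]).round(1),'y',np.percentile(y,[3,50,97]).round(1),'ztop',np.percentile(q[:,2],98).round(1),'top y',np.percentile(y[t],[5,95]).round(1),'top x',np.percentile(x[t],[5,95]).round(1))
        vv,uu=np.nonzero(L==i); k=vv>=np.percentile(vv,95); tops.setdefault(ce[i][0]>316,[]).append((P,uu[k].mean(),vv.max()))
    bl=(hsv[...,2]<90)&(abs(C[...,2]-52)<3)&(hsv[...,1]<80); q=C[bl]; x=(q[:,:2]-o)@xd; y=(q[:,:2]-o)@yd; k=(abs(x)<45)&(abs(y-75)<30)
    print(c,'core top z',np.median(q[k,2]),'x',np.percentile(x[k],[2,98]).round(1),'y',np.percentile(y[k],[2,98]).round(1))
for s,l in tops.items():
    A=[];B=[]
    for P,u,v in l:
        a,d=ray(P,u,v); d/=np.linalg.norm(d); K=np.eye(3)-np.outer(d,d); A.append(K);B.append(K@a)
    p=np.linalg.solve(sum(A),sum(B))*1000; print('tri +y' if s else 'tri -y',p.round(1),'dock',((p[:2]-o)@xd).round(1),((p[:2]-o)@yd).round(1))
E
```

```text
c1 [285. 297.] 252 x [-10.7   7.5] y [47.5 49.8 51.3] ztop 85.1 top y [47.6 51. ] top x [-10.1   8. ]
c1 [346. 297.] 245 x [-10.9   8.2] y [ 97.2  98.3 100.6] ztop 84.9 top y [ 97.5 100.5] top x [-10.1   8.3]
c1 core top z 52.00866326023757 x [-35.1  31.7] y [61.8 86.1]
c2 [283. 227.] 259 x [-10.5   8.5] y [47.5 49.8 51.2] ztop 85.2 top y [47.6 51. ] top x [-9.6  8.7]
c2 [348. 227.] 237 x [-10.7   7.9] y [ 97.1  98.  100.4] ztop 85.0 top y [ 97.2 100.4] top x [-9.1  8. ]
c2 core top z 51.93607896153332 x [-34.8  31.6] y [61.9 86.1]
tri -y [606.9  10.1  82.5] dock 9.9 49.0
tri +y [609.5  60.1  82.6] dock 9.8 99.1
```

```bash
q='tail -c 300'
python3 -m creep '[[0,-0.06,0.4,0,1],[0,0,0.8,0,1],[0,0,0.9,0,1],[0,0,0.9,0,1],[0,0,0.5,0,1],[0,0,0.2,0,1],[0,0,0,0,1],[0,0,0,0,1]]' 40| $q
python3 go.py .5977 .0363 .051 86.9
```

```text
time_s: 18.33
ee_pos: [0.5983, 0.036, 0.0949]
eef_rot: [0.084, 3.14, -0.0]
wrist_force: [0.9, -0.7, -0.2]
gripper_width: 1.0
grasp_force: 0.0
t 18.33 tcp [0.5983 0.036  0.0949] yaw 87.0 tilt 0.01 turn 0.001 shift [0.02 0.01 1.46] w 1.0 gf 0.0 wf [ 0.9 -0.7 -0.2] j7 1.57
```

```bash
q='tail -c 300'
python3 -m creep '[[0,0,0.4,0,1],[0,0,0.5,0,1],[0,0,0.35,0,1],[0,0,0.15,0,1],[0,0,0.05,0,1],[0,0,0,0,1],[0,0,0,0,1],[0,0,0,0,1]]' | $q
python3 go.py .5977 .0363 .051 86.9
python3 -m creep '[[0,0,0,0,-1],[0,0,0,0,-1],[0,0,0,0,-1],[0,0,0,0,-1],[0,0,0,0,-1],[0,0,0,0,-1],[0,0,0,0,-1],[0,0,0,0,-1]]' 40| $q
python3 -m creep '[[0,0,0,0,-1],[0,0,0,0,-1],[0,0,0,0,-1],[0,0,0,0,-1]]' 40| $q
python3 go.py .5977 .0363 .150 86.9
```

```text
time_s: 19.0
ee_pos: [0.5986, 0.0361, 0.0516]
eef_rot: [0.083, 3.14, 0.0]
wrist_force: [0.4, 0.1, -0.3]
gripper_width: 0.996
grasp_force: 0.0
t 19.0 tcp [0.5986 0.0361 0.0516] yaw 87.0 tilt 0.05 turn 0.001 shift [0.03 0.01 0.02] w 0.996 gf 0.0 wf [ 0.4  0.1 -0.3] j7 1.6
time_s: 19.67
ee_pos: [0.5986, 0.0358, 0.052]
eef_rot: [0.084, 3.14, 0.0]
wrist_force: [-4.4, -1.0, 15.7]
gripper_width: 0.401
grasp_force: 38.8
time_s: 20.0
ee_pos: [0.5986, 0.0358, 0.052]
eef_rot: [0.084, 3.14, 0.0]
wrist_force: [-5.1, -1.4, 16.0]
gripper_width: 0.397
grasp_force: 38.8
t 20.0 tcp [0.5986 0.0358 0.052 ] yaw 86.9 tilt 0.05 turn 0.001 shift [ 0.03  0.01 -3.27] w 0.397 gf 38.8 wf [-5.1 -1.4 16. ] j7 1.6
```

```bash
cat > cc.py <<'E'
from m2 import *
import sys
o=np.array([594.3,-38.3]); yw=np.radians(86.85); yd=np.array([np.cos(yw),np.sin(yw)]); xd=np.array([yd[1],-yd[0]])
for c in ('wrist','scene','top'):
    im,d,P=grab(c); cv2.imwrite(f'pics/{sys.argv[1]}_{c}.png',im); C=cloud(P,d)*1000
    h=cv2.cvtColor(im,cv2.COLOR_BGR2HSV).astype(int); X=(C[...,:2]-o)@xd; Y=(C[...,:2]-o)@yd; near=(abs(X)<60)&(abs(Y-75)<45)&(C[...,2]>44)
    for n,m in(('orange',(h[...,0]>6)&(h[...,0]<20)&(h[...,1]>150)),('green',(h[...,0]>45)&(h[...,0]<75)&(h[...,1]>120))):
        N,L,st,ce=cv2.connectedComponentsWithStats((m&near).astype('u1'))
        for i in range(1,N):
            if st[i,4]>8:
                k=L==i; print(c,n,ce[i].round(),st[i,4],'x',np.percentile(X[k],[5,95]).round(1),'y',np.percentile(Y[k],[5,50,95]).round(1),'z',np.percentile(C[...,2][k],[5,95]).round(1))
E
python3 cc.py g1
```

```text
wrist orange [362. 328.] 997 x [-10.9   7. ] y [89.7 90.  91.4] z [48.1 84.4]
wrist orange [275. 329.] 961 x [-10.7   6.7] y [56.8 58.4 58.6] z [48.8 84.8]
wrist green [318. 339.] 1796 x [-29.8  10.5] y [72.6 74.  75.3] z [ 65.1 102.8]
scene orange [372. 250.] 16 x [-7.   9.9] y [81.9 90.8 92.5] z [79.3 97.8]
scene green [370. 259.] 114 x [-0.9 27.1] y [71.8 73.5 75.1] z [ 56.7 101.6]
```

Both catches are fully pressed: their inner faces are about 31.6 mm apart, which puts the outer faces about 40 mm apart. I'll lift straight up.

```bash
q='tail -c 300'
python3 -m creep '[[0,0,-0.1,0,-1],[0,0,-0.15,0,-1],[0,0,-0.2,0,-1],[0,0,-0.2,0,-1],[0,0,-0.2,0,-1],[0,0,-0.2,0,-1],[0,0,-0.2,0,-1],[0,0,-0.2,0,-1]]' | $q
python3 go.py .5977 .0363 .157 86.9
python3 -m creep '[[0,0,-0.25,0,-1],[0,0,-0.25,0,-1],[0,0,-0.25,0,-1],[0,0,-0.25,0,-1],[0,0,-0.25,0,-1],[0,0,-0.25,0,-1],[0,0,-0.25,0,-1],[0,0,-0.2,0,-1]]' | $q
python3 -m creep '[[0,0,-0.2,0,-1],[0,0,-0.1,0,-1],[0,0,-0.05,0,-1],[0,0,0,0,-1],[0,0,0,0,-1],[0,0,0,0,-1],[0,0,0,0,-1],[0,0,0,0,-1]]' | $q
python3 go.py .5977 .0363 .157 86.9; python3 cc.py g2
```

```text
time_s: 20.82
ee_pos: [0.5982, 0.0361, 0.0952]
eef_rot: [0.083, 3.14, 0.0]
wrist_force: [0.1, 0.5, -2.0]
gripper_width: 0.4
grasp_force: 40.8
t 20.82 tcp [0.5982 0.0361 0.0952] yaw 87.0 tilt 0.01 turn 0.001 shift [ 0.02  0.01 -2.06] w 0.4 gf 40.8 wf [ 0.1  0.5 -2. ] j7 1.57
time_s: 21.48
ee_pos: [0.5983, 0.0361, 0.154]
eef_rot: [0.083, 3.14, 0.0]
wrist_force: [0.3, 0.4, -2.5]
gripper_width: 0.391
grasp_force: 40.8
time_s: 22.15
ee_pos: [0.5981, 0.0361, 0.1633]
eef_rot: [-0.083, -3.14, 0.0]
wrist_force: [0.3, 1.5, -3.0]
gripper_width: 0.4
grasp_force: 40.8
t 22.15 tcp [0.5981 0.0361 0.1633] yaw 87.0 tilt 0.02 turn 0.001 shift [0.01 0.01 0.21] w 0.4 gf 40.8 wf [ 0.3  1.5 -3. ] j7 1.53
wrist orange [302. 208.] 18 x [-36.3 -35.8] y [62.4 66.2 70.1] z [119.3 121.7]
wrist orange [337. 208.] 11 x [-36.1 -35.6] y [81.4 83.7 85.9] z [118.3 121.3]
wrist orange [275. 315.] 1364 x [-11.2   6.8] y [51.2 58.3 58.8] z [140.1 195.5]
wrist orange [361. 313.] 1352 x [-11.3   6.6] y [90.  90.3 97.6] z [139.6 195.3]
wrist green [318. 340.] 1780 x [-30.2   9.8] y [72.9 74.2 75.6] z [174.8 213.8]
scene orange [377. 219.] 18 x [-9.1  9.5] y [84.3 90.9 92.6] z [191.1 205.1]
scene orange [363. 241.] 65 x [-19.3   9. ] y [50.2 55.2 62. ] z [131.9 160.3]
scene green [375. 229.] 158 x [-1.9 26.6] y [72.4 73.7 75.2] z [166. 213.]
```

View pics/g2_scene.png

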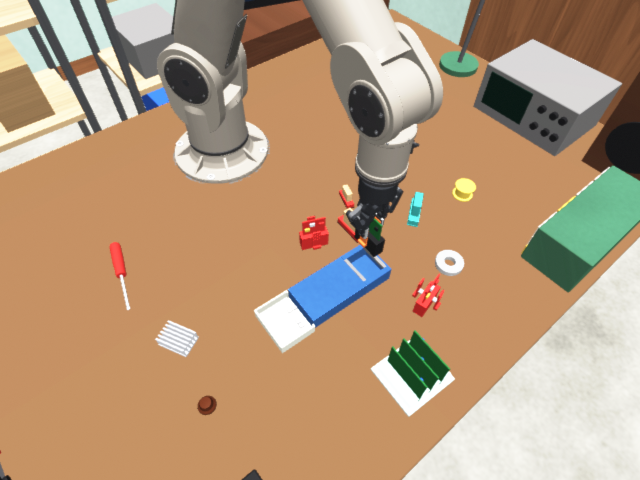

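The scene view shows the cassette hanging upright at (375,235), clear above the empty socket, and the bystanders look undisturbed. Its rise is about 111 mm, so its underside is about 75 mm above the deck, and the catches are still pressed.

```bash
python3 -m creep '[[0,0,0,0,-1],[0,0,0,0,-1],[0,0,0,0,-1],[0,0,0,0,-1]]' 40 | tail -c 120; python3 -c "
from station import manip; print(manip.job_done())"
```

```text
82, 0.0361, 0.1635]
eef_rot: [-0.083, -3.14, 0.0]
wrist_force: [-0.7, 1.1, -2.1]
gripper_width: 0.396
grasp_force: 40.8
the job is handed in; nothing more can be done
None
```

I handed the job in at about 22 s with all four lumps in the tray, the scraper standing let go on the counter (in a free spot about 17 cm from where it started), and the cassette held upright by its pinched catches about 75 mm above the deck; the hand-in returned no verdict.

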